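# Swap the jar behind for the tin on the houseboat fold-out shelf

### The arm

A 7-joint arm with a two-finger parallel gripper is mounted at the origin on the work surface. World frame = base frame: x ahead of the robot, y to its left, z up, the work surface at z = 0. Lengths are in m, angles in rad, forces in N, time in s.
With the tool pointing down it reaches from about 0.35 to 0.9 m from the base axis. Payload 8.1 kg.
Tool frame: the origin (TCP) lies on the centre line of the jaws, within the pads' length; the fingertips stand 17 mm ahead of it and the grasp point (between the pads) lies 2 mm behind it; z points along the fingers, y is the direction in which the jaws open and shut (so a half turn about z gives the same grasp; the last joint's range is limited). The gripper opens to 92 mm and grips with 3 to 60 N. Pads are 19 mm wide; open, the fingers measure 130 mm over their backs; the gripper's body (75 mm by 190 mm) begins 47 mm behind the grasp point.
Start: joints at [1.008, 0.434, 0.025, 1.573, -0.012, 1.134, -0.075], TCP at [0.277, -0.56, 0.244] pointing down, gripper open.
Joint ranges: [-2.62, 2.62], [-0.44, 2.09], [-1.27, 1.32], [0.08, 2.57], [-1.32, 4.46], [0.12, 2], [-2.74, 2.74]. Speed limits (rad/s): [2.22, 2.22, 3.01, 3.01, 3.14, 3.14, 3.14].

### API

Orientations are given as a rotation vector (axis times angle).
In Python, from cell import arm, imaging, job gives the robot as it stands.
- The arm moves only by the tool jog_arm, never from a script. Its argument "moves" is a list of rows, each an object with "fingers": the closure, from -1 (fully open) to 1 (shut); "xyz": the shift along the tool's x, y, z in cm, a list of three; "angular": the turn, a rotation vector about the tool's x, y, z in rad, a list of three. In form: [{"fingers": fingers, "xyz": [dx, dy, dz], "angular": [ax, ay, az]}, ...]. A call has 1 to 12 rows; each row is the pose to reach, as a shift and turn from the pose commanded when the call began, along the tool's axes at that moment; what a row does not reach only later rows make up. A row lasts 1/8 s, in which the tool goes at most 62.5 mm and 10.7 degrees, less where a joint would pass 70% of its speed; a pose out of reach is approached as far as the arm can. A call with a gripper value outside its range is refused whole. The fingers move at their own pace and stop on an object; "grip_force" is the grip in N (left out, the last holds). Time passes only in rows, so rows that repeat a pose let the fingers close. It gives the time, the measured TCP pose, the force and the opening at its end, in the units of the state.
- arm.observe(): the state, without advancing time (a new reading comes with each control period).
- imaging.get_image(name): name is "scene" or "side" or "wrist"; returns the picture (384x512x3 uint8, red, green, blue); there is no depth.
- imaging.camera_params(name): a dict with "fx", "fy", "cx", "cy" (pixels), "dist" ([k1, k2, p1, p2, k3] as OpenCV has them; the pictures are not rectified), "rvec" (rotation vector, rad) and "tvec" (3), from world to camera coordinates, as OpenCV has them; the wrist camera has in their place "hand_eye" (4x4, takes a point from camera to tool coordinates, whose origin is the TCP and whose axes are the flange's). Camera axes: x right, y down, z forward; pixel columns grow to the right and rows downward; lengths in m; the calibration is good to about 2 mm. A picture is of the moment at which its call begins: read the wrist's pose just before it. camera_params takes no time and is no camera call.
- job.sign_off(): hands the job in, once; it reports no verdict.
The state is a dict: "clock": time; "joints": joint angles; "dq": joint speeds; "joint_efforts": joint torques, N m; "position": TCP position; "ee_rot": TCP orientation; "force": force on the tool from outside, world axes, zero at the start; "ft_torque": the same for the moment, N m; "width": opening from 0.0 (shut) to 1.0 (fully open).
Only numpy, scipy, OpenCV 4.12 (cv2) and the standard library are available. Lean on these libraries where they do the work, as an engineer would, in place of code of your own. Each camera call takes 0.05 s, during which the arm holds its last target. There are 200 camera calls.

### The job

The frosted jar at the back of the stow shelf is hemmed in by the line spool and the reel clamp: move those two over to the side shelf first, leaving the jar alone until both stand there. Then stand the jar in the middle of the cork coaster, put the flat round tin in the jar's old place in the middle of the rubber pad at the back, and only then put the spool and the clamp each back upright exactly where it stood. Leave the hook file and the sinker where they are.

Things in the scene. Friction and masses are not known exactly. Their poses are not given: they have to be found in the camera images.
- jar_center (a point): Frosted glass jar with a closed white cap, upright, 50 mm across, cap 46 mm across, 52 mm tall, about 0.12 kg; loose. The point is its centre, 26 mm above its underside. Starts on the rubber pad at the back of the stow shelf, a stop tab 8 mm behind it, the spool and the clamp 5 to 15 mm from its front flanks: no room to grip it until they are gone.
- spool_center (a point): Line spool, upright, blue plastic wound with pale line: two flanges 50 mm across and 5 mm thick, wound part 45 mm across, 50 mm tall, about 0.09 kg; loose. The point is its centre, 25 mm above its underside. Starts on the stow shelf at the left or right front flank of the jar. Free room in front and behind (along the shelf's x), little on the jar's side.
- clamp_center (a point): Lever-lock reel clamp: dark steel block, 36 (its x) by 40 mm (y) up to 42 mm, on a base plate 40 by 44 by 8 mm, a steel lever lying along y on top; 56 mm tall, 0.18 kg; loose. The point is its centre, 28 mm above its underside. Starts upright, nearly square to the stow shelf, at the jar's other front flank from the spool. Free room in front and behind (along x), little on the jar's side.
- tin_center (a point): Flat round metal tin with a lid, 46 mm across, 32 mm tall, about 0.08 kg; loose. The point is its centre, 16 mm above its underside. It starts on the table top (z = 0) between the two shelves.
- stow_shelf: Small fold-out aluminium shelf, fixed, 200 mm (x) by 230 mm (y), its top 40 mm above the table. Origin under its middle at table height; x points from its front (robot side) to its back, z up. A stop tab 60 mm wide (along y) and 40 mm tall stands on it with its front face 66 mm behind the middle. The spool and the clamp start about 8 mm behind the middle and 56 mm to either side.
- back_place (a point): The jar's place at the back of the stow shelf: centre of a flat black rubber pad, 62 mm square, on the shelf's top (the point is at the top's height, 33 mm behind the shelf's middle). Axes as the shelf's.
- side_top (a point): Side shelf: the other fold-out aluminium shelf, fixed, 180 mm (x) by 240 mm (y), its top 40 mm above the table. The point is the middle of its top; x points to its back, z up. Free but for the sinker near its back edge: the two things can stand 50 mm to either side of the middle and 25 mm in front of it.
- coaster_top (a point): Round cork coaster, fixed to the table between the shelves, 84 mm across, 5 mm thick. The point is the middle of its upper face.
- file: Hook file with a black handle, lying along the front edge of the stow shelf, 125 mm long (its y), 13 mm wide, 8 mm thick; loose, to be left alone. Origin at the middle of its underside, about 82 mm in front of the shelf's middle.
- sinker: Dark bell-shaped sinker, 28 mm across, 24 mm tall, standing near the back edge of the side shelf, up to 90 mm to either side of its middle; loose, to be left alone. Origin at the middle of its underside, 68 mm behind the shelf's middle.
Not all that is in view belongs to the job. Of the things like the part that bears jar_center, leave any that is green or purple; of the rest the larger one is meant.

How it is judged:
On the way, in this order (a step that is already met when the one before it is completed fails the run):
1. the spool and the clamp both stand upright and released on the side shelf, the jar still in its place (x of spool_center in the frame of side_top between -0.09 and 0.09 m and y of spool_center in the frame of side_top between -0.12 and 0.12 m and z of spool_center in the frame of side_top between 0.02 and 0.03 m and linear speed of each of spool, clamp below 0.03 m/s and contact force between the fingers and spool below 0.1 N and angle between each of spool, clamp's own z axis and vertical below 0.15 rad and x of clamp_center in the frame of side_top between -0.09 and 0.09 m and y of clamp_center in the frame of side_top between -0.12 and 0.12 m and z of clamp_center in the frame of side_top between 0.023 and 0.033 m and contact force between the fingers and clamp below 0.1 N and distance of jar_center from where it was at the start of the episode below 0.02 m), for 0.2 s.
2. the jar stands released on the middle of the coaster, the spool and the clamp still on the side shelf (horizontal distance between jar_center and coaster_top below 0.015 m and z of jar_center in the frame of coaster_top between 0.021 and 0.031 m and linear speed of each of jar, spool, clamp below 0.03 m/s and contact force between the fingers and jar below 0.1 N and angle between each of jar, spool, clamp's own z axis and vertical below 0.15 rad and x of spool_center in the frame of side_top between -0.09 and 0.09 m and y of spool_center in the frame of side_top between -0.12 and 0.12 m and z of spool_center in the frame of side_top between 0.02 and 0.03 m and contact force between the fingers and spool below 0.1 N and x of clamp_center in the frame of side_top between -0.09 and 0.09 m and y of clamp_center in the frame of side_top between -0.12 and 0.12 m and z of clamp_center in the frame of side_top between 0.023 and 0.033 m and contact force between the fingers and clamp below 0.1 N), for 0.2 s.
3. the tin stands released in the jar's old place, the spool and the clamp still on the side shelf (all of step 2 and horizontal distance between tin_center and back_place below 0.015 m and z of tin_center in the frame of back_place between 0.011 and 0.021 m and linear speed of tin below 0.03 m/s and contact force between the fingers and tin below 0.1 N and angle between tin's own z axis and vertical below 0.15 rad), for 0.2 s.
At the end, for the whole second after the job is handed in: Jar upright on the coaster and tin upright on the rubber pad, each within 15 mm of the middle; spool and clamp upright on the stow shelf, each within 15 mm of where it started; all released and at rest; hook file and sinker not shifted by more than 20 mm (horizontal distance between jar_center and coaster_top below 0.015 m and z of jar_center in the frame of coaster_top between 0.021 and 0.031 m and linear speed of each of jar, tin, spool, clamp below 0.03 m/s and contact force between the fingers and jar below 0.1 N and angle between each of jar, tin, spool, clamp's own z axis and vertical below 0.15 rad and horizontal distance between tin_center and back_place below 0.015 m and z of tin_center in the frame of back_place between 0.011 and 0.021 m and contact force between the fingers and tin below 0.1 N and distance of each of spool_center, clamp_center from where it was at the start of the episode below 0.015 m and contact force between the fingers and spool below 0.1 N and contact force between the fingers and clamp below 0.1 N); the robot touches nothing.
It fails at once if the jar is tipped by more than about 45 degrees (angle between jar's own z axis and vertical above 0.8 rad).
It fails at once if the hook file is shifted by more than 20 mm (distance of file from where it was at the start of the episode above 0.02 m).
It fails at once if the sinker is shifted by more than 20 mm (distance of sinker from where it was at the start of the episode above 0.02 m).
It also fails if it takes over 128 s, if anything falls off the work surface, if the arm or the gripper's body presses on something with over 40 N, if the wrist force passes 120 N, or if a joint passes its speed limit or range.

## Working session

There is one attempt and no reset: what is moved stays moved. The work goes in short steps, Python scripts to look and compute and a tool call to move; the robot and the scene stay as the last step left them, time stands still between calls to the robot, and variables do not carry over. Pictures are saved under pics/ and viewed, about 12 in all and at most 16, crops included, and the job is handed in when it is done.

Besides the shell and the picture viewer there is one more tool, called after "Emit:" in YAML: its name, and indented under it one key for each argument. jog_arm: Moves the arm, as the interface text tells. Its arguments: {"type":"object","properties":{"moves":{"type":"array"},"grip_force":{"type":"number"}},"required":["moves"]}

```bash
mkdir -p pics; ls
cat > h.py <<'E'
import numpy as np, cv2
from cell import arm, imaging, job
from scipy.spatial.transform import Rotation as R
def snap(name, fn=None):
    s=arm.observe(); im=imaging.get_image(name); 
    if fn: cv2.imwrite('pics/'+fn, im[:,:,::-1])
    return s,im
def cam(name,s=None):
    p=imaging.camera_params(name); K=np.array([[p['fx'],0,p['cx']],[0,p['fy'],p['cy']],[0,0,1.]]); d=np.array(p['dist'],float)
    if 'hand_eye' in p:
        T=np.eye(4); T[:3,:3]=R.from_rotvec(s['ee_rot']).as_matrix(); T[:3,3]=s['position']
        M=T@np.array(p['hand_eye']); Rc=M[:3,:3]; c=M[:3,3]
    else:
        Rc=R.from_rotvec(np.ravel(p['rvec'])).as_matrix().T; c=-Rc@np.ravel(p['tvec'])
    return K,d,Rc,c
def ray(C,uv):
    K,d,Rc,c=C; n=cv2.undistortPoints(np.array([[uv]],float),K,d)[0,0]
    return c, Rc@np.array([n[0],n[1],1.])
def onz(C,uv,z):
    c,v=ray(C,uv); return c+v*(z-c[2])/v[2]
def proj(C,P):
    K,d,Rc,c=C; return cv2.projectPoints(np.array(P,float).reshape(-1,1,3),cv2.Rodrigues(Rc.T)[0],-Rc.T@c,K,d)[0][:,0]
E
python3 - <<'E'
from h import *
s,a=snap('scene','s0.png'); _,b=snap('side','d0.png')
print(s)
for n in('scene','side'): C=cam(n); print(n,C[3],C[2][:,2])
_,w=snap('wrist','w0.png'); print(cam('wrist',s)[2:], imaging.camera_params('wrist'))
E
```

```text
pics
{'clock': 0.0, 'joints': array([ 1.00843334,  0.43520623,  0.024955  ,  1.57408902, -0.01160396,
        1.13401221, -0.07510861]), 'dq': array([ 0.00143148, -0.00031591, -0.00103665,  0.00029337, -0.0007783 ,
       -0.00053248, -0.00173142]), 'joint_efforts': array([ 2.02876501e-03, -6.67855954e+01,  9.85342786e-01, -3.14450955e+01,
       -6.08766871e-02,  4.32056480e-02,  1.34619095e-04]), 'position': array([ 0.2770798 , -0.55968138,  0.24295828]), 'ee_rot': array([-3.05751663e+00, -7.15412312e-01,  7.59938332e-04]), 'force': array([-0.45697569, -0.66535984,  0.50090409]), 'ft_torque': array([ 0.03082568, -0.04843051,  0.02504105]), 'width': 0.9998769679827895}
scene [1.2387924  0.34892239 1.21526633] [-0.5205905  -0.21859463 -0.82534957]
side [0.30107517 0.88300802 0.77055754] [ 0.21550965 -0.74194773 -0.63487727]
(array([[ 0.44460711, -0.85588878, -0.26415699],
       [-0.89572365, -0.42546256, -0.12907654],
       [-0.00191375,  0.29400002, -0.9558035 ]]), array([ 0.34824424, -0.52489796,  0.38389677])) {'fx': 319.019124111873, 'fy': 319.019124111873, 'cx': 254.12467656300404, 'cy': 189.45357544656207, 'dist': array([-0.0741701,  0.       ,  0.       ,  0.       ,  0.       ]), 'hand_eye': array([[ 1.03735699e-03, -9.55842672e-01, -2.93877034e-01,
         7.91907576e-02],
       [ 9.99999401e-01,  1.09417562e-03, -2.89351532e-05,
         1.81234391e-04],
       [ 3.49210540e-04, -2.93876828e-01,  9.55843234e-01,
        -1.40949322e-01],
       [ 0.00000000e+00,  0.00000000e+00,  0.00000000e+00,
         1.00000000e+00]])}
```

View pics/s0.png

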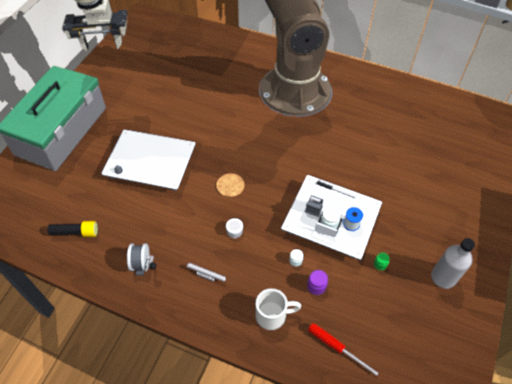

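View pics/d0.png

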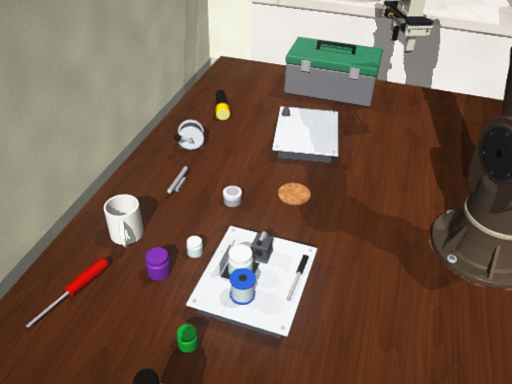

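The scene view shows the stow shelf at (333,217) with the clamp (316,206), spool (354,216) and jar (330,222). It also shows the side shelf (150,160) with the sinker (118,170), the coaster (230,185) and the tin (235,228).

Things that could be taken for the jar:
- The one on the pad (330,222): the larger one, so this is it.
- The small white one (296,258).
- The purple one (317,282) and the green one (382,261): both to be left.

Next I take a close crop and measure.

Run:
```python
from h import *
a=cv2.imread('pics/s0.png'); b=cv2.imread('pics/d0.png')
A=cv2.resize(a[165:275,270:400],None,fx=4.4,fy=4.4,interpolation=3); B=cv2.resize(b[220:340,185:325],None,fx=4.03,fy=4.03,interpolation=3)
cv2.imwrite('pics/crop0.png',np.vstack([A[:300+184,:560],])); 
h=max(A.shape[0],B.shape[0]); 
cc=np.zeros((h,A.shape[1]+B.shape[1],3),np.uint8); cc[:A.shape[0],:A.shape[1]]=A; cc[:B.shape[0],A.shape[1]:]=B
cv2.imwrite('pics/crop1.png',cv2.resize(cc,(800,int(h*800/cc.shape[1]))))
for n,im in(('scene',a),('side',b)):
    C=cam(n); hsv=cv2.cvtColor(im,cv2.COLOR_BGR2HSV)
    m=cv2.inRange(hsv,(0,0,150),(179,60,255)); m=cv2.morphologyEx(m,cv2.MORPH_OPEN,np.ones((3,3)))
    for c in cv2.findContours(m,0,2)[0]:
        if cv2.contourArea(c)>100:
            hc=cv2.convexHull(c); M=cv2.moments(hc); u=(M['m10']/M['m00'],M['m01']/M['m00'])
            r=cv2.minAreaRect(np.float32([onz(C,p[0].tolist(),0.04)[:2] for p in hc]))
            print(n,'white',np.round(u),M['m00'],np.round(r[0],3),np.round(r[1],3),round(r[2],1),np.round(onz(C,u,.04),3),np.round(onz(C,u,.03),3))
    m=cv2.inRange(hsv,(8,90,140),(20,200,255)); 
    for c in cv2.findContours(m,0,2)[0]:
        if cv2.contourArea(c)>200:
            (M:=cv2.moments(c)); u=(M['m10']/M['m00'],M['m01']/M['m00']); print(n,'cork',u,M['m00'],onz(C,u,.005).round(3))
    m=cv2.inRange(hsv,(100,150,90),(125,255,255)); 
    for c in cv2.findContours(m,0,2)[0]:
        if cv2.contourArea(c)>60:
            (x,y),r=cv2.minEnclosingCircle(c); print(n,'blue',x,y,r,onz(C,(x,y),.09).round(3))
```

```text
scene white [276. 307.] 1223.0 [0.787 0.223] [0.1   0.104] 64.8 [0.791 0.229 0.04 ] [0.787 0.228 0.03 ]
scene white [206. 271.] 161.0 [0.769 0.026] [0.108 0.012] 90.0 [0.768 0.026 0.04 ] [0.764 0.023 0.03 ]
scene white [463. 262.] 213.5 [0.483 0.658] [0.037 0.069] 51.0 [0.483 0.655 0.04 ] [0.476 0.657 0.03 ]
scene white [296. 257.] 170.0 [0.638 0.229] [0.048 0.035] 20.2 [0.637 0.229 0.04 ] [0.632 0.228 0.03 ]
scene white [145. 256.] 203.5 [ 0.787 -0.145] [0.067 0.032] 36.7 [ 0.79  -0.144  0.04 ] [ 0.787 -0.148  0.03 ]
scene white [234. 227.] 240.0 [0.619 0.039] [0.061 0.044] 23.2 [0.616 0.04  0.04 ] [0.611 0.037 0.03 ]
scene white [333. 216.] 5130.5 [0.473 0.278] [0.235 0.206] 88.0 [0.479 0.28  0.04 ] [0.472 0.279 0.03 ]
scene white [149. 159.] 3748.0 [ 0.493 -0.3  ] [0.186 0.244] 9.6 [ 0.497 -0.297  0.04 ] [ 0.491 -0.302  0.03 ]
scene white [18. 73.] 589.5 [ 0.321 -0.966] [0.274 0.061] 59.1 [ 0.331 -0.95   0.04 ] [ 0.324 -0.961  0.03 ]
scene white [267.  25.] 227.5 [-0.257 -0.212] [0.115 0.061] 22.1 [-0.25  -0.208  0.04 ] [-0.263 -0.212  0.03 ]
scene white [436.  49.] 8668.5 [-0.421
[... 1617 characters left out ...]
 0.03 ]
side white [397.  64.] 597.0 [ 0.27  -0.911] [0.064 0.411] 3.0 [ 0.266 -0.865  0.04 ] [ 0.265 -0.889  0.03 ]
side white [417.  31.] 195.5 [ 0.211 -1.263] [0.133 0.108] 22.8 [ 0.205 -1.261  0.04 ] [ 0.203 -1.29   0.03 ]
side white [464.  44.] 8555.5 [ 0.045 -1.344] [1.286 0.486] 83.3 [ 0.008 -1.182  0.04 ] [ 0.004 -1.21   0.03 ]
side white [281.  31.] 11026.5 [ 0.671 -1.104] [0.941 0.787] 22.2 [ 0.76  -1.037  0.04 ] [ 0.766 -1.063  0.03 ]
side white [ 83. 109.] 27934.5 [ 1.231 -0.411] [0.548 1.672] 20.1 [ 1.168 -0.187  0.04 ] [ 1.18  -0.202  0.03 ]
side cork (293.585289514867, 193.31799687010954) 532.5 [ 0.463 -0.039  0.005]
side blue 242.0 278.0 13.153046607971191 [0.478 0.336 0.09 ]
```

View pics/crop1.png

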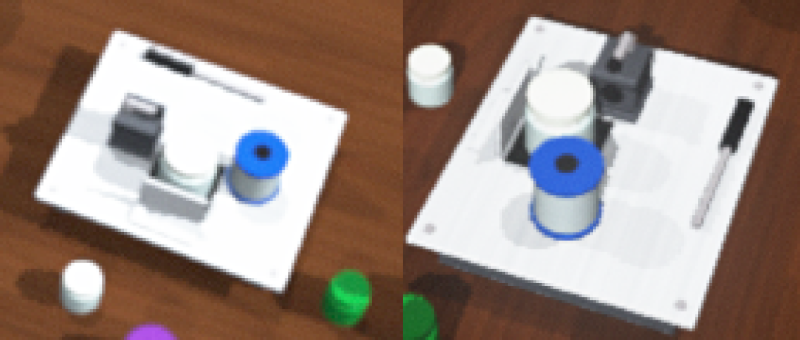

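```bash
cat >> h.py <<'E'
def to(x,y,z,yaw):
    "print row (cm, rad) to put TCP at x,y,z, tool down, tool y at world yaw (deg)"
    s=arm.observe(); Rm=R.from_rotvec(s['ee_rot']).as_matrix(); t=np.radians(yaw)
    ty=np.array([np.cos(t),np.sin(t),0]); tz=np.array([0,0,-1.]); tx=np.cross(ty,tz)
    D=Rm.T@np.c_[tx,ty,tz]; d=Rm.T@(np.array([x,y,z])-s['position'])*100
    print('xyz',d.round(2),'ang',R.from_matrix(D).as_rotvec().round(3))
E
python3 -c "
from h import *
to(.475,.275,.28,-2)"
```

```text
xyz [ 54.77 -66.04  -3.62] ang [-1.000e-03 -1.000e-03 -1.076e+00]
```

Emit:
jog_arm:
  moves:
    - {"fingers": -1, "xyz": [54.8, -66, -3.6], "angular": [0, 0, -1.076]}
    - {"fingers": -1, "xyz": [54.8, -66, -3.6], "angular": [0, 0, -1.076]}
    - {"fingers": -1, "xyz": [54.8, -66, -3.6], "angular": [0, 0, -1.076]}
    - {"fingers": -1, "xyz": [54.8, -66, -3.6], "angular": [0, 0, -1.076]}
    - {"fingers": -1, "xyz": [54.8, -66, -3.6], "angular": [0, 0, -1.076]}
    - {"fingers": -1, "xyz": [54.8, -66, -3.6], "angular": [0, 0, -1.076]}
    - {"fingers": -1, "xyz": [54.8, -66, -3.6], "angular": [0, 0, -1.076]}
    - {"fingers": -1, "xyz": [54.8, -66, -3.6], "angular": [0, 0, -1.076]}
    - {"fingers": -1, "xyz": [54.8, -66, -3.6], "angular": [0, 0, -1.076]}
    - {"fingers": -1, "xyz": [54.8, -66, -3.6], "angular": [0, 0, -1.076]}
    - {"fingers": -1, "xyz": [54.8, -66, -3.6], "angular": [0, 0, -1.076]}
    - {"fingers": -1, "xyz": [54.8, -66, -3.6], "angular": [0, 0, -1.076]}

```text
clock: 1.65
position: [0.4508, 0.1706, 0.2753]
ee_rot: [2.261, 2.181, 0.0]
force: [1.0, -0.3, 0.7]
width: 0.997
```

```bash
python3 -c "
from h import *
to(.475,.275,.28,-2)"
```

```text
xyz [10.52  2.05 -0.47] ang [ 0.     0.    -0.001]
```

Emit:
jog_arm:
  moves:
    - {"fingers": -1, "xyz": [10.5, 2, -0.5], "angular": [0, 0, 0]}
    - {"fingers": -1, "xyz": [10.5, 2, -0.5], "angular": [0, 0, 0]}
    - {"fingers": -1, "xyz": [10.5, 2, -0.5], "angular": [0, 0, 0]}
    - {"fingers": -1, "xyz": [10.5, 2, -0.5], "angular": [0, 0, 0]}

```text
clock: 2.15
position: [0.474, 0.2724, 0.2797]
ee_rot: [2.26, 2.182, -0.002]
force: [-0.1, -0.5, 0.0]
width: 1.0
```

Run:
```python
from h import *
s,w=snap('wrist','w1.png'); print(s['position'],s['ee_rot']); C=cam('wrist',s); np.savez('c1.npz',*C)
c0=np.array([.471,.278]); r=np.radians(-2); Rz=np.array([[np.cos(r),-np.sin(r)],[np.sin(r),np.cos(r)]])
for n,o,z in(('spool',(.008,.056),.09),('clamp',(.008,-.056),.096),('jar',(.033,0),.092),('pad',(.033,0),.04)):
    p=c0+Rz@np.array(o); print(n,p.round(3),proj(C,[*p,z]).round(1))
```

```text
[0.4740197  0.27238908 0.27965747] [ 2.25988627e+00  2.18198163e+00 -2.09012135e-03]
spool [0.481 0.334] [[259.4 110.1]]
clamp [0.477 0.222] [[258.9 215.6]]
jar [0.504 0.277] [[282.9 164.7]]
pad [0.504 0.277] [[279.2 155.2]]
```

View pics/w1.png

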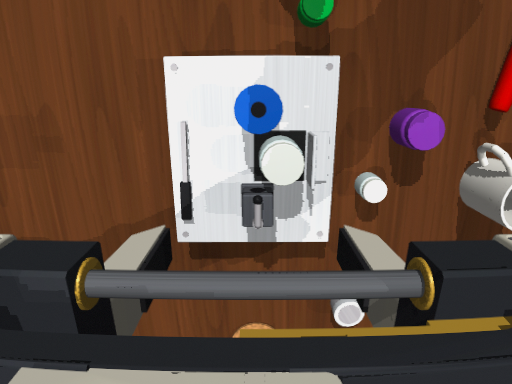

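The wrist view shows the spool (259,109), jar cap (281,160), clamp (258,205), pad (280,155), the file at the left (185,170) and the tab (318,172). All match the predictions within a few pixels, so I measure these now.

Run:
```python
from h import *
im=cv2.imread('pics/w1.png'); z=np.load('c1.npz'); C=[z[k] for k in z.files]; hsv=cv2.cvtColor(im,cv2.COLOR_BGR2HSV)
m=cv2.inRange(hsv,(0,0,140),(179,60,255)); m[244:]=0; m=cv2.morphologyEx(m,cv2.MORPH_OPEN,np.ones((3,3)))
c=max(cv2.findContours(m,0,2)[0],key=cv2.contourArea); hc=cv2.convexHull(c)
print('shelf',cv2.minAreaRect(np.float32([onz(C,p[0].tolist(),0.04)[:2] for p in hc])))
for uv in((173,67),(330,66),(185,235),(327,234)): print('screw',onz(C,uv,.04).round(4))
m=cv2.inRange(hsv,(100,150,90),(125,255,255)); c=max(cv2.findContours(m,0,2)[0],key=cv2.contourArea)
pts=np.float32([onz(C,p[0].tolist(),.09)[:2] for p in c]); print('spool',cv2.minEnclosingCircle(pts))
m=cv2.inRange(hsv,(0,0,0),(179,255,95)); m2=np.zeros_like(m); m2[178:232,235:280]=m[178:232,235:280]
c=max(cv2.findContours(m2,0,2)[0],key=cv2.contourArea); print('clamp bbox',cv2.boundingRect(c))
x,y,w,h=cv2.boundingRect(c)
for zz in(.048,.082,.09): print(zz,[onz(C,q,zz).round(4)[:2] for q in((x,y),(x+w,y),(x,y+h),(x+w,y+h))])
m=cv2.inRange(hsv,(20,0,150),(100,60,255)) 
cv2.imwrite('pics/w1c.png',cv2.resize(im[85:250,160:345],None,fx=3.6,fy=3.6,interpolation=3))
```

```text
shelf ((0.47076353430747986, 0.27760422229766846), (0.22929856181144714, 0.1999167650938034), 88.3196792602539)
screw [0.3853 0.3827 0.04  ]
screw [0.5629 0.3777 0.04  ]
screw [0.3794 0.1751 0.04  ]
screw [0.5656 0.1703 0.04  ]
spool ((0.4797099530696869, 0.33439576625823975), 0.024604983627796173)
clamp bbox (242, 183, 32, 44)
0.048 [array([0.4578, 0.2457]), array([0.4967, 0.2444]), array([0.4552, 0.1877]), array([0.4958, 0.1863])]
0.082 [array([0.4596, 0.2554]), array([0.4949, 0.2542]), array([0.4572, 0.2027]), array([0.4941, 0.2014])]
0.09 [array([0.46  , 0.2577]), array([0.4944, 0.2565]), array([0.4576, 0.2062]), array([0.4936, 0.205 ])]
```

View pics/w1c.png

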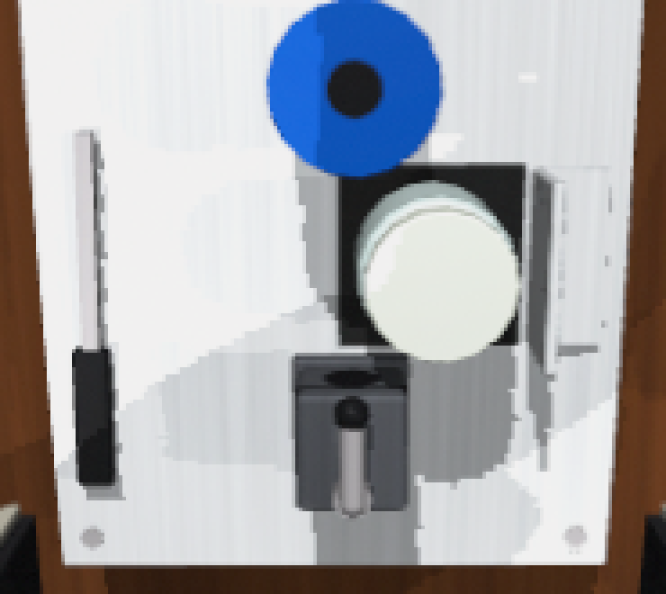

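```bash
python3 -c "
from h import *
to(.4795,.334,.16,-1.7); to(.4795,.334,.064,-1.7)"
```

```text
xyz [ 6.25  0.31 11.97] ang [-0.     0.001 -0.007]
xyz [ 6.27  0.31 21.57] ang [-0.     0.001 -0.007]
```

Emit:
jog_arm:
  moves:
    - {"fingers": -1, "xyz": [6.25, 0.3, 12], "angular": [0, 0, 0]}
    - {"fingers": -1, "xyz": [6.25, 0.3, 12], "angular": [0, 0, 0]}
    - {"fingers": -1, "xyz": [6.25, 0.3, 12], "angular": [0, 0, 0]}
    - {"fingers": -1, "xyz": [6.25, 0.3, 12], "angular": [0, 0, 0]}
    - {"fingers": -1, "xyz": [6.25, 0.3, 16], "angular": [0, 0, 0]}
    - {"fingers": -1, "xyz": [6.25, 0.3, 20], "angular": [0, 0, 0]}
    - {"fingers": -1, "xyz": [6.25, 0.3, 21.5], "angular": [0, 0, 0]}
    - {"fingers": -1, "xyz": [6.25, 0.3, 21.5], "angular": [0, 0, 0]}
    - {"fingers": -1, "xyz": [6.25, 0.3, 21.5], "angular": [0, 0, 0]}

```text
clock: 3.32
position: [0.4804, 0.3362, 0.0672]
ee_rot: [2.26, 2.181, 0.004]
force: [-0.4, -0.7, 0.4]
width: 0.999
```

Emit:
jog_arm:
  grip_force: 15
  moves:
    - {"fingers": 1, "xyz": [0, 0, 0], "angular": [0, 0, 0]}
    - {"fingers": 1, "xyz": [0, 0, 0], "angular": [0, 0, 0]}
    - {"fingers": 1, "xyz": [0, 0, 0], "angular": [0, 0, 0]}
    - {"fingers": 1, "xyz": [0, 0, 0], "angular": [0, 0, 0]}
    - {"fingers": 1, "xyz": [0, 0, 0], "angular": [0, 0, 0]}
    - {"fingers": 1, "xyz": [0, 0, 0], "angular": [0, 0, 0]}
    - {"fingers": 1, "xyz": [0, 0, 0], "angular": [0, 0, 0]}
    - {"fingers": 1, "xyz": [0, 0, 0], "angular": [0, 0, 0]}

```text
clock: 4.32
position: [0.4794, 0.3355, 0.0652]
ee_rot: [2.26, 2.182, 0.0]
force: [0.4, -0.5, 0.5]
width: 0.534
```

```bash
python3 -c "
from h import *
to(.458,-.2535,.17,9.5); to(.458,-.2535,.066,9.5)"
```

```text
xyz [-58.94  -0.08 -10.48] ang [ 0.     0.    -0.201]
xyz [-58.94  -0.08  -0.08] ang [ 0.     0.    -0.201]
```

Emit:
jog_arm:
  moves:
    - {"fingers": 1, "xyz": [0, 0, -3], "angular": [0, 0, 0]}
    - {"fingers": 1, "xyz": [0, 0, -7], "angular": [0, 0, 0]}
    - {"fingers": 1, "xyz": [0, 0, -10.5], "angular": [0, 0, 0]}
    - {"fingers": 1, "xyz": [-5, 0, -10.5], "angular": [0, 0, 0]}
    - {"fingers": 1, "xyz": [-11, 0, -10.5], "angular": [0, 0, -0.05]}
    - {"fingers": 1, "xyz": [-17, 0, -10.5], "angular": [0, 0, -0.1]}
    - {"fingers": 1, "xyz": [-23, 0, -10.5], "angular": [0, 0, -0.2]}
    - {"fingers": 1, "xyz": [-29, 0, -10.5], "angular": [0, 0, -0.2]}
    - {"fingers": 1, "xyz": [-35, 0, -10.5], "angular": [0, 0, -0.2]}
    - {"fingers": 1, "xyz": [-41, 0, -10.5], "angular": [0, 0, -0.2]}
    - {"fingers": 1, "xyz": [-47, 0, -10.5], "angular": [0, 0, -0.2]}
    - {"fingers": 1, "xyz": [-52, 0, -10.5], "angular": [0, 0, -0.2]}

```text
clock: 5.82
position: [0.4604, -0.1867, 0.1701]
ee_rot: [2.033, 2.395, -0.001]
force: [1.5, 1.2, -1.3]
width: 0.53
```

```bash
python3 -c "
from h import *
print(arm.observe()['width'],arm.observe()['position'])
to(.458,-.2535,.17,9.5); to(.458,-.2535,.066,9.5)"
```

```text
0.5303830887292998 [ 0.46039641 -0.18668149  0.17011551]
xyz [-6.55 -1.32  0.01] ang [-0.     0.    -0.002]
xyz [-6.55 -1.32 10.41] ang [-0.     0.    -0.002]
```

Emit:
jog_arm:
  moves:
    - {"fingers": 1, "xyz": [-4, -0.8, 0], "angular": [0, 0, 0]}
    - {"fingers": 1, "xyz": [-6.3, -1.3, 0], "angular": [0, 0, 0]}
    - {"fingers": 1, "xyz": [-6.3, -1.3, 3], "angular": [0, 0, 0]}
    - {"fingers": 1, "xyz": [-6.3, -1.3, 6], "angular": [0, 0, 0]}
    - {"fingers": 1, "xyz": [-6.3, -1.3, 8.5], "angular": [0, 0, 0]}
    - {"fingers": 1, "xyz": [-6.3, -1.3, 9.8], "angular": [0, 0, 0]}
    - {"fingers": 1, "xyz": [-6.3, -1.3, 10], "angular": [0, 0, 0]}
    - {"fingers": 1, "xyz": [-6.3, -1.3, 10], "angular": [0, 0, 0]}
    - {"fingers": 1, "xyz": [-6.3, -1.3, 10], "angular": [0, 0, 0]}

```text
clock: 6.95
position: [0.4592, -0.2487, 0.071]
ee_rot: [2.03, 2.396, 0.0]
force: [0.4, -0.0, -1.9]
width: 0.532
```

Emit:
jog_arm:
  moves:
    - {"fingers": 1, "xyz": [0, 0, 0.3], "angular": [0, 0, 0]}
    - {"fingers": 1, "xyz": [0, 0, 0.55], "angular": [0, 0, 0]}
    - {"fingers": 1, "xyz": [0, 0, 0.55], "angular": [0, 0, 0]}
    - {"fingers": 1, "xyz": [0, 0, 0.55], "angular": [0, 0, 0]}

```text
clock: 7.45
position: [0.4588, -0.2486, 0.065]
ee_rot: [2.031, 2.396, -0.0]
force: [-1.6, -0.3, 4.8]
width: 0.535
```

Contact (4.8 N upward, z 0.065 as at pick-up). Release, then rise to look at the side shelf.

Emit:
jog_arm:
  moves:
    - {"fingers": -1, "xyz": [0, 0, 0], "angular": [0, 0, 0]}
    - {"fingers": -1, "xyz": [0, 0, 0], "angular": [0, 0, 0]}
    - {"fingers": -1, "xyz": [0, 0, 0], "angular": [0, 0, 0]}
    - {"fingers": -1, "xyz": [0, 0, 0], "angular": [0, 0, 0]}
    - {"fingers": -1, "xyz": [0, 0, 0], "angular": [0, 0, 0]}
    - {"fingers": -1, "xyz": [0, 0, -4], "angular": [0, 0, 0]}
    - {"fingers": -1, "xyz": [-2, 2, -10], "angular": [0, 0, 0]}
    - {"fingers": -1, "xyz": [-5, 3, -16], "angular": [0, 0, 0]}
    - {"fingers": -1, "xyz": [-5, 3, -21], "angular": [0, 0, 0]}
    - {"fingers": -1, "xyz": [-5, 3, -21], "angular": [0, 0, 0]}
    - {"fingers": -1, "xyz": [-5, 3, -21], "angular": [0, 0, 0]}

```text
clock: 8.82
position: [0.496, -0.2927, 0.2742]
ee_rot: [-2.031, -2.397, 0.001]
force: [0.4, -1.1, -0.4]
width: 0.999
```

Run:
```python
from h import *
s,w=snap('wrist','w2.png'); C=cam('wrist',s); im=w[:,:,::-1].copy(); hsv=cv2.cvtColor(im,cv2.COLOR_BGR2HSV)
m=cv2.inRange(hsv,(0,0,140),(179,60,255)); m[244:]=0; m=cv2.morphologyEx(m,cv2.MORPH_OPEN,np.ones((3,3)))
c=max(cv2.findContours(m,0,2)[0],key=cv2.contourArea); hc=cv2.convexHull(c)
print('shelf',cv2.minAreaRect(np.float32([onz(C,p[0].tolist(),0.04)[:2] for p in hc])))
m=cv2.inRange(hsv,(100,150,90),(125,255,255)); c=max(cv2.findContours(m,0,2)[0],key=cv2.contourArea)
print('spool',cv2.minEnclosingCircle(np.float32([onz(C,p[0].tolist(),.09)[:2] for p in c])))
to(.477,.2225,.17,-1.7); to(.477,.2225,.07,-1.7)
```

```text
shelf ((0.48922500014305115, -0.2922194302082062), (0.17992094159126282, 0.22109586000442505), 9.510635375976562)
spool ((0.4592221975326538, -0.24891230463981628), 0.025428615510463715)
xyz [51.1   6.64 10.38] ang [-0.002 -0.001  0.195]
xyz [51.09  6.66 20.38] ang [-0.002 -0.001  0.195]
```

View pics/w2.png

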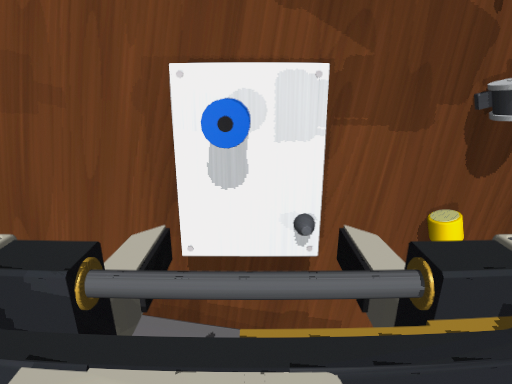

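Side-shelf view: the spool stands upright at (226,123), i.e. (0.459,-0.249), and the sinker is at (304,225). Now the clamp.

Emit:
jog_arm:
  moves:
    - {"fingers": -1, "xyz": [5, 0.7, 1], "angular": [0, 0, 0]}
    - {"fingers": -1, "xyz": [11, 1.4, 3], "angular": [0, 0, 0.1]}
    - {"fingers": -1, "xyz": [17, 2.1, 5], "angular": [0, 0, 0.195]}
    - {"fingers": -1, "xyz": [23, 2.9, 7], "angular": [0, 0, 0.195]}
    - {"fingers": -1, "xyz": [29, 3.7, 8], "angular": [0, 0, 0.195]}
    - {"fingers": -1, "xyz": [35, 4.5, 9], "angular": [0, 0, 0.195]}
    - {"fingers": -1, "xyz": [41, 5.3, 10], "angular": [0, 0, 0.195]}
    - {"fingers": -1, "xyz": [47, 6.1, 10.4], "angular": [0, 0, 0.195]}
    - {"fingers": -1, "xyz": [51.1, 6.6, 10.4], "angular": [0, 0, 0.195]}
    - {"fingers": -1, "xyz": [51.1, 6.6, 10.4], "angular": [0, 0, 0.195]}
    - {"fingers": -1, "xyz": [51.1, 6.6, 10.4], "angular": [0, 0, 0.195]}
    - {"fingers": -1, "xyz": [51.1, 6.6, 10.4], "angular": [0, 0, 0.195]}

```text
clock: 10.38
position: [0.4777, 0.2202, 0.17]
ee_rot: [2.257, 2.185, -0.003]
force: [0.2, 0.5, 0.1]
width: 0.995
```

```bash
python3 -c "
from h import *
to(.477,.2225,.07,-1.7)"
```

```text
xyz [ 0.24 -0.07 10.  ] ang [-0.001  0.001 -0.002]
```

Emit:
jog_arm:
  grip_force: 20
  moves:
    - {"fingers": -1, "xyz": [0.1, 0, 4], "angular": [0, 0, 0]}
    - {"fingers": -1, "xyz": [0.1, 0, 8], "angular": [0, 0, 0]}
    - {"fingers": -1, "xyz": [0.1, 0, 10], "angular": [0, 0, 0]}
    - {"fingers": -1, "xyz": [0.1, 0, 10], "angular": [0, 0, 0]}
    - {"fingers": -1, "xyz": [0.1, 0, 10], "angular": [0, 0, 0]}
    - {"fingers": 1, "xyz": [0.1, 0, 10], "angular": [0, 0, 0]}
    - {"fingers": 1, "xyz": [0.1, 0, 10], "angular": [0, 0, 0]}
    - {"fingers": 1, "xyz": [0.1, 0, 10], "angular": [0, 0, 0]}
    - {"fingers": 1, "xyz": [0.1, 0, 10], "angular": [0, 0, 0]}
    - {"fingers": 1, "xyz": [0.1, 0, 10], "angular": [0, 0, 0]}
    - {"fingers": 1, "xyz": [0.1, 0, 10], "angular": [0, 0, 0]}
    - {"fingers": 1, "xyz": [0.1, 0, 10], "angular": [0, 0, 0]}

```text
clock: 11.88
position: [0.4774, 0.2231, 0.0706]
ee_rot: [-2.254, -2.188, 0.001]
force: [-1.2, 0.1, 0.5]
width: 0.386
```

```bash
python3 -c "
from h import *
print(arm.observe()['position'],arm.observe()['width'])
to(.4746,-.352,.18,9.5); to(.4746,-.352,.071,9.5)"
```

```text
[0.47743442 0.22309177 0.07062109] 0.38589615079248174
xyz [-57.49   1.43 -10.93] ang [-0.     0.    -0.196]
xyz [-5.749e+01  1.440e+00 -3.000e-02] ang [-0.     0.    -0.196]
```

Emit:
jog_arm:
  moves:
    - {"fingers": 1, "xyz": [0, 0, -3], "angular": [0, 0, 0]}
    - {"fingers": 1, "xyz": [0, 0, -7], "angular": [0, 0, 0]}
    - {"fingers": 1, "xyz": [0, 0, -11], "angular": [0, 0, 0]}
    - {"fingers": 1, "xyz": [-5, 0.1, -11], "angular": [0, 0, 0]}
    - {"fingers": 1, "xyz": [-11, 0.3, -11], "angular": [0, 0, -0.05]}
    - {"fingers": 1, "xyz": [-17, 0.5, -11], "angular": [0, 0, -0.1]}
    - {"fingers": 1, "xyz": [-23, 0.6, -11], "angular": [0, 0, -0.195]}
    - {"fingers": 1, "xyz": [-29, 0.8, -11], "angular": [0, 0, -0.195]}
    - {"fingers": 1, "xyz": [-35, 1, -11], "angular": [0, 0, -0.195]}
    - {"fingers": 1, "xyz": [-41, 1.1, -11], "angular": [0, 0, -0.195]}
    - {"fingers": 1, "xyz": [-47, 1.3, -11], "angular": [0, 0, -0.195]}
    - {"fingers": 1, "xyz": [-52, 1.4, -11], "angular": [0, 0, -0.195]}

```text
clock: 13.38
position: [0.4754, -0.2999, 0.1804]
ee_rot: [2.033, 2.395, -0.001]
force: [1.6, -0.3, -1.5]
width: 0.388
```

Emit:
jog_arm:
  moves:
    - {"fingers": 1, "xyz": [-4, -0.8, 0], "angular": [0, 0, 0]}
    - {"fingers": 1, "xyz": [-5.5, -1.1, 0], "angular": [0, 0, 0]}
    - {"fingers": 1, "xyz": [-5.5, -1.1, 0], "angular": [0, 0, 0]}
    - {"fingers": 1, "xyz": [-5.5, -1.1, 4], "angular": [0, 0, 0]}
    - {"fingers": 1, "xyz": [-5.5, -1.1, 8], "angular": [0, 0, 0]}
    - {"fingers": 1, "xyz": [-5.5, -1.1, 10], "angular": [0, 0, 0]}
    - {"fingers": 1, "xyz": [-5.5, -1.1, 10], "angular": [0, 0, 0]}
    - {"fingers": 1, "xyz": [-5.5, -1.1, 10], "angular": [0, 0, 0]}

```text
clock: 14.38
position: [0.4754, -0.353, 0.0821]
ee_rot: [2.029, 2.396, 0.001]
force: [-0.6, -1.1, -0.9]
width: 0.391
```

Emit:
jog_arm:
  moves:
    - {"fingers": 1, "xyz": [0, 0, 0.7], "angular": [0, 0, 0]}
    - {"fingers": 1, "xyz": [0, 0, 1.15], "angular": [0, 0, 0]}
    - {"fingers": 1, "xyz": [0, 0, 1.15], "angular": [0, 0, 0]}
    - {"fingers": 1, "xyz": [0, 0, 1.15], "angular": [0, 0, 0]}
    - {"fingers": 1, "xyz": [0, 0, 1.15], "angular": [0, 0, 0]}

```text
clock: 15.0
position: [0.4746, -0.3536, 0.0699]
ee_rot: [2.03, 2.396, -0.0]
force: [-0.9, 0.6, 6.2]
width: 0.393
```

Emit:
jog_arm:
  moves:
    - {"fingers": -1, "xyz": [0, 0, 0], "angular": [0, 0, 0]}
    - {"fingers": -1, "xyz": [0, 0, 0], "angular": [0, 0, 0]}
    - {"fingers": -1, "xyz": [0, 0, 0], "angular": [0, 0, 0]}
    - {"fingers": -1, "xyz": [0, 0, 0], "angular": [0, 0, 0]}
    - {"fingers": -1, "xyz": [0, 0, 0], "angular": [0, 0, 0]}
    - {"fingers": -1, "xyz": [0, 0, -4], "angular": [0, 0, 0]}
    - {"fingers": -1, "xyz": [0, 0, -10], "angular": [0, 0, 0]}
    - {"fingers": -1, "xyz": [0, 0, -16], "angular": [0, 0, 0]}
    - {"fingers": -1, "xyz": [0, 0, -20], "angular": [0, 0, 0]}
    - {"fingers": -1, "xyz": [0, 0, -20], "angular": [0, 0, 0]}
    - {"fingers": -1, "xyz": [0, 0, -20], "angular": [0, 0, 0]}

```text
clock: 16.38
position: [0.4738, -0.3531, 0.2685]
ee_rot: [-2.031, -2.396, 0.001]
force: [-0.8, -0.9, 0.2]
width: 1.0
```

Run:
```python
from h import *
s,w=snap('wrist'); _,a=snap('scene'); _,b=snap('side')
A=cv2.resize(a[115:275,90:400],(800,413)); cv2.imwrite('pics/v3.png',np.vstack([A[:,:,::-1],np.hstack([cv2.resize(w,(248,186)),cv2.resize(b[90:330,160:480],(248,186)),np.zeros((186,304,3),np.uint8)])[:,:,::-1]]))
to(.47,.277,.26,88.3)
```

```text
xyz [62.19  9.99  0.86] ang [-0.    -0.003 -1.376]
```

View pics/v3.png

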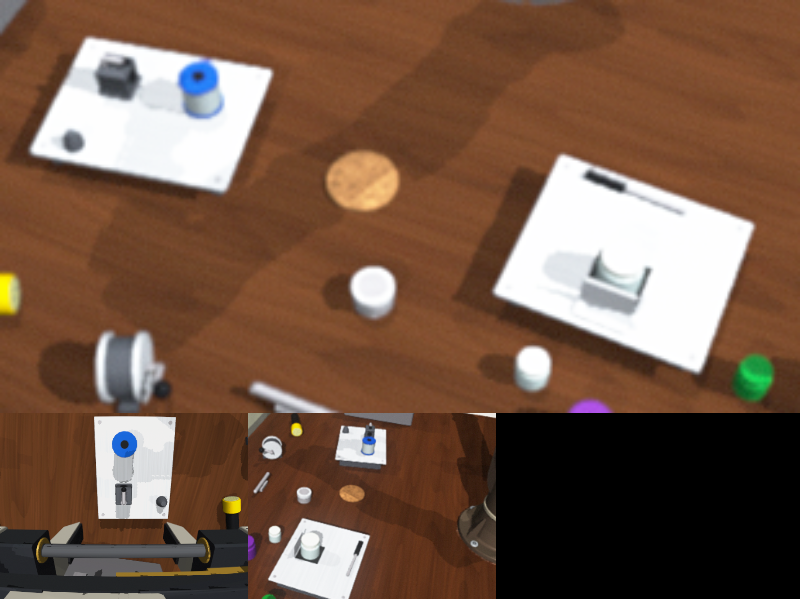

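Both stand upright on the side shelf: clamp (117,75) and spool (200,90) in the crop. The jar is untouched on its pad and now free. Next, the jar.

Emit:
jog_arm:
  moves:
    - {"fingers": -1, "xyz": [62.2, 10, 0.9], "angular": [0, 0, -1.376]}
    - {"fingers": -1, "xyz": [62.2, 10, 0.9], "angular": [0, 0, -1.376]}
    - {"fingers": -1, "xyz": [62.2, 10, 0.9], "angular": [0, 0, -1.376]}
    - {"fingers": -1, "xyz": [62.2, 10, 0.9], "angular": [0, 0, -1.376]}
    - {"fingers": -1, "xyz": [62.2, 10, 0.9], "angular": [0, 0, -1.376]}
    - {"fingers": -1, "xyz": [62.2, 10, 0.9], "angular": [0, 0, -1.376]}
    - {"fingers": -1, "xyz": [62.2, 10, 0.9], "angular": [0, 0, -1.376]}
    - {"fingers": -1, "xyz": [62.2, 10, 0.9], "angular": [0, 0, -1.376]}
    - {"fingers": -1, "xyz": [62.2, 10, 0.9], "angular": [0, 0, -1.376]}
    - {"fingers": -1, "xyz": [62.2, 10, 0.9], "angular": [0, 0, -1.376]}
    - {"fingers": -1, "xyz": [62.2, 10, 0.9], "angular": [0, 0, -1.376]}
    - {"fingers": -1, "xyz": [62.2, 10, 0.9], "angular": [0, 0, -1.376]}

```text
clock: 18.02
position: [0.4703, 0.2769, 0.2592]
ee_rot: [-0.044, -3.14, 0.001]
force: [-0.5, -0.0, 0.9]
width: 1.0
```

Run:
```python
from h import *
s,w=snap('wrist','w4.png'); C=cam('wrist',s);np.savez('c4.npz',*C); im=w[:,:,::-1].copy(); print(s['position'])
hsv=cv2.cvtColor(im,cv2.COLOR_BGR2HSV); g=cv2.inRange(hsv,(0,0,0),(179,255,70))
print('pred jar top',proj(C,[.504,.277,.092]),'tin',proj(C,[.604,.04,.032]),'coaster',proj(C,[.466,-.04,.005]))
```

```text
[0.47030884 0.27690284 0.25920192]
pred jar top [[255.47343088 207.43753038]] tin [[ 80.78198241 265.97173017]] coaster [[ 15.10356884 163.00577441]]
```

View pics/w4.png

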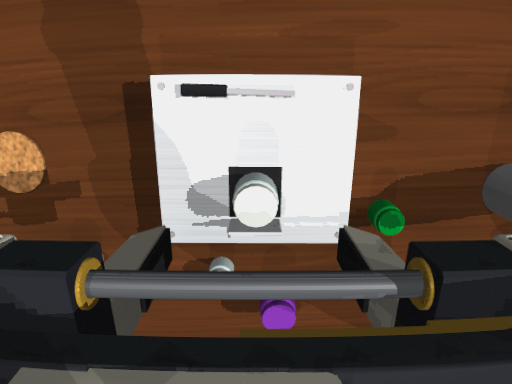

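```bash
python3 -c "
from h import *
C=cam('wrist',arm.observe()); print(onz(C,(256,204.5),.092))
to(.503,.277,.065,88.3)"
```

```text
[0.50146978 0.27619401 0.092     ]
xyz [-3.23  0.26 19.42] ang [-0.001 -0.001 -0.001]
```

Emit:
jog_arm:
  grip_force: 15
  moves:
    - {"fingers": -1, "xyz": [-3.2, 0.15, 5], "angular": [0, 0, 0]}
    - {"fingers": -1, "xyz": [-3.2, 0.15, 10], "angular": [0, 0, 0]}
    - {"fingers": -1, "xyz": [-3.2, 0.15, 14], "angular": [0, 0, 0]}
    - {"fingers": -1, "xyz": [-3.2, 0.15, 18], "angular": [0, 0, 0]}
    - {"fingers": -1, "xyz": [-3.2, 0.15, 19.4], "angular": [0, 0, 0]}
    - {"fingers": -1, "xyz": [-3.2, 0.15, 19.4], "angular": [0, 0, 0]}
    - {"fingers": -1, "xyz": [-3.2, 0.15, 19.4], "angular": [0, 0, 0]}
    - {"fingers": 1, "xyz": [-3.2, 0.15, 19.4], "angular": [0, 0, 0]}
    - {"fingers": 1, "xyz": [-3.2, 0.15, 19.4], "angular": [0, 0, 0]}
    - {"fingers": 1, "xyz": [-3.2, 0.15, 19.4], "angular": [0, 0, 0]}
    - {"fingers": 1, "xyz": [-3.2, 0.15, 19.4], "angular": [0, 0, 0]}
    - {"fingers": 1, "xyz": [-3.2, 0.15, 19.4], "angular": [0, 0, 0]}

```text
clock: 19.58
position: [0.5028, 0.2774, 0.0662]
ee_rot: [-0.047, -3.141, 0.0]
force: [-0.1, -1.5, 1.6]
width: 0.54
```

Emit:
jog_arm:
  moves:
    - {"fingers": 1, "xyz": [0, 0, 0], "angular": [0, 0, 0]}
    - {"fingers": 1, "xyz": [0, 0, 0], "angular": [0, 0, 0]}

```text
clock: 19.82
position: [0.5028, 0.2773, 0.0662]
ee_rot: [-0.047, -3.141, 0.0]
force: [-1.7, 0.1, -0.2]
width: 0.535
```

Run:
```python
from h import *
z=np.load('c4.npz'); C=[z[k] for k in z.files]; im=cv2.imread('pics/w4.png'); hsv=cv2.cvtColor(im,cv2.COLOR_BGR2HSV)
# tin and coaster from fixed cameras: bright top of tin
for n,f,box in(('scene','s0.png',(215,205,255,250)),('side','d0.png',(215,175,250,215))):
    a=cv2.imread('pics/'+f); Cn=cam(n); x0,y0,x1,y1=box; g=a[y0:y1,x0:x1]
    m=((g.max(2)>110)&(g.max(2).astype(int)-g.min(2)<50)).astype(np.uint8)
    c=max(cv2.findContours(m,0,2)[0],key=cv2.contourArea); c=c+np.array([x0,y0]); print(n,cv2.boundingRect(c))
    # silhouette centre -> ray at mid height
    M=cv2.moments(cv2.convexHull(c)); print(onz(Cn,(M['m10']/M['m00'],M['m01']/M['m00']),.018).round(4))
s=arm.observe(); print(s['position'],s['width'])
to(.466,-.040,.17,88.3)
```

```text
scene (225, 218, 19, 21)
[0.6064 0.0348 0.018 ]
side (223, 185, 19, 23)
[0.6045 0.0344 0.018 ]
[0.50279461 0.27733599 0.06615813] 0.5354678920130034
xyz [  2.73 -31.83 -10.38] ang [-0. -0. -0.]
```

Emit:
jog_arm:
  moves:
    - {"fingers": 1, "xyz": [0, 0, -3], "angular": [0, 0, 0]}
    - {"fingers": 1, "xyz": [0, 0, -8], "angular": [0, 0, 0]}
    - {"fingers": 1, "xyz": [0, 0, -13], "angular": [0, 0, 0]}
    - {"fingers": 1, "xyz": [0, -4, -16], "angular": [0, 0, 0]}
    - {"fingers": 1, "xyz": [1, -10, -18], "angular": [0, 0, 0]}
    - {"fingers": 1, "xyz": [1.5, -16, -18], "angular": [0, 0, 0]}
    - {"fingers": 1, "xyz": [1.5, -20, -18], "angular": [0, 0, 0]}
    - {"fingers": 1, "xyz": [1.5, -20, -18], "angular": [0, 0, 0]}
    - {"fingers": 1, "xyz": [1.5, -20, -18], "angular": [0, 0, 0]}

```text
clock: 20.95
position: [0.4817, 0.0785, 0.2462]
ee_rot: [0.047, 3.141, 0.001]
force: [0.2, 0.4, -1.2]
width: 0.539
```

Run:
```python
from h import *
s,w=snap('wrist','w5.png'); C=cam('wrist',s);np.savez('c5.npz',*C); im=w[:,:,::-1].copy(); print(s['position'],s['width'])
print('pred coaster',proj(C,[.466,-.04,.005]),'tin',proj(C,[.605,.035,.032]))
hsv=cv2.cvtColor(im,cv2.COLOR_BGR2HSV); m=cv2.inRange(hsv,(8,90,140),(20,220,255))
for c in cv2.findContours(m,0,2)[0]:
    if cv2.contourArea(c)>300: print(cv2.boundingRect(c),cv2.minEnclosingCircle(np.float32([onz(C,p[0].tolist(),.005)[:2] for p in c])))
```

```text
[0.4817442  0.07846241 0.24623648] 0.5388416401276108
pred coaster [[156.53075565 150.46483043]] tin [[222.48804364 261.9733102 ]]
(121, 116, 69, 67) ((0.4648588001728058, -0.04173782840371132), 0.042198508977890015)
```

View pics/w5.png

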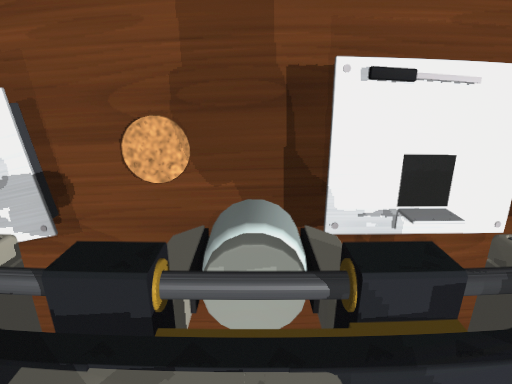

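The coaster is at (156,149), radius 42.2 mm as it should be, centre (0.465,-0.0415). The jar hangs upright in the grip and the pad is clear at (428,181).

```bash
python3 -c "
from h import *
to(.465,-.0415,.0315,88.3)"
```

```text
xyz [  1.33 -12.12  21.47] ang [0.001 0.    0.001]
```

Emit:
jog_arm:
  moves:
    - {"fingers": 1, "xyz": [0.6, -5, 2], "angular": [0, 0, 0]}
    - {"fingers": 1, "xyz": [1.2, -10, 6], "angular": [0, 0, 0]}
    - {"fingers": 1, "xyz": [1.3, -12.1, 10], "angular": [0, 0, 0]}
    - {"fingers": 1, "xyz": [1.3, -12.1, 14], "angular": [0, 0, 0]}
    - {"fingers": 1, "xyz": [1.3, -12.1, 18], "angular": [0, 0, 0]}
    - {"fingers": 1, "xyz": [1.3, -12.1, 20.5], "angular": [0, 0, 0]}
    - {"fingers": 1, "xyz": [1.3, -12.1, 20.5], "angular": [0, 0, 0]}
    - {"fingers": 1, "xyz": [1.3, -12.1, 20.5], "angular": [0, 0, 0]}
    - {"fingers": 1, "xyz": [1.3, -12.1, 20.5], "angular": [0, 0, 0]}

```text
clock: 22.12
position: [0.4662, -0.0423, 0.0423]
ee_rot: [0.046, 3.139, -0.0]
force: [-0.0, -0.1, -1.3]
width: 0.539
```

```bash
python3 -c "
from h import *
to(.465,-.0415,.0315,88.3)"
```

```text
xyz [0.12 0.07 1.08] ang [-0.     0.002  0.   ]
```

Emit:
jog_arm:
  moves:
    - {"fingers": 1, "xyz": [0.1, 0.05, 0.6], "angular": [0, 0, 0]}
    - {"fingers": 1, "xyz": [0.1, 0.05, 1.0], "angular": [0, 0, 0]}
    - {"fingers": 1, "xyz": [0.1, 0.05, 1.1], "angular": [0, 0, 0]}
    - {"fingers": 1, "xyz": [0.1, 0.05, 1.1], "angular": [0, 0, 0]}
    - {"fingers": 1, "xyz": [0.1, 0.05, 1.1], "angular": [0, 0, 0]}

```text
clock: 22.75
position: [0.4642, -0.0423, 0.0308]
ee_rot: [0.047, 3.141, -0.002]
force: [-4.1, -1.7, 13.7]
width: 0.537
```

Emit:
jog_arm:
  moves:
    - {"fingers": -1, "xyz": [0, 0, 0], "angular": [0, 0, 0]}
    - {"fingers": -1, "xyz": [0, 0, 0], "angular": [0, 0, 0]}
    - {"fingers": -1, "xyz": [0, 0, 0], "angular": [0, 0, 0]}
    - {"fingers": -1, "xyz": [0, 0, 0], "angular": [0, 0, 0]}
    - {"fingers": -1, "xyz": [0, 0, 0], "angular": [0, 0, 0]}
    - {"fingers": -1, "xyz": [0, 0, -4], "angular": [0, 0, 0]}
    - {"fingers": -1, "xyz": [0, 0, -9], "angular": [0, 0, 0]}
    - {"fingers": -1, "xyz": [-4, 2, -13], "angular": [0, 0, 0]}
    - {"fingers": -1, "xyz": [-9, 5, -17], "angular": [0, 0, 0]}
    - {"fingers": -1, "xyz": [-11, 6.5, -18], "angular": [0, 0, 0]}
    - {"fingers": -1, "xyz": [-11, 6.5, -18], "angular": [0, 0, 0]}
    - {"fingers": -1, "xyz": [-11, 6.5, -18], "angular": [0, 0, 0]}

```text
clock: 24.25
position: [0.5752, 0.019, 0.2093]
ee_rot: [-0.047, -3.14, 0.001]
force: [0.0, -1.2, -1.1]
width: 1.0
```

Run:
```python
from h import *
s,w=snap('wrist','w6.png'); C=cam('wrist',s);np.savez('c6.npz',*C); print(s['position'],s['width'])
print('pred coaster',proj(C,[.465,-.0415,.005]),'jartop',proj(C,[.465,-.0415,.057]),'tin',proj(C,[.605,.035,.032]))
```

```text
[0.57516059 0.01904046 0.20931032] 0.9997601699066379
pred coaster [[192.36208373  64.30024089]] jartop [[181.19737636  59.22263578]] tin [[270.41386495 200.30776735]]
```

View pics/w6.png

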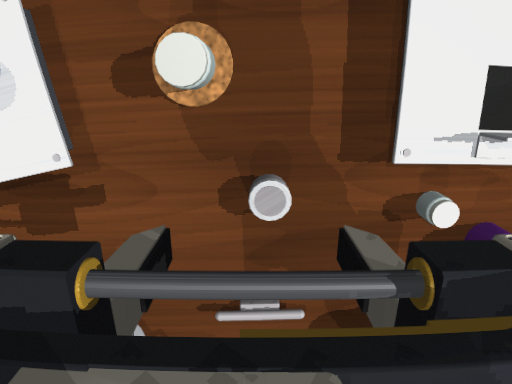

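The jar stands upright on the coaster, cap at (183,60) against (181,59) predicted for dead centre. The tin lid at (270,200) is exactly as predicted for (0.605,0.035).

```bash
python3 -c "
from h import *
to(.605,.035,.021,88.3)"
```

```text
xyz [-2.99  1.75 18.82] ang [-0.001 -0.002 -0.001]
```

Emit:
jog_arm:
  grip_force: 15
  moves:
    - {"fingers": -1, "xyz": [-3, 1.75, 5], "angular": [0, 0, 0]}
    - {"fingers": -1, "xyz": [-3, 1.75, 10], "angular": [0, 0, 0]}
    - {"fingers": -1, "xyz": [-3, 1.75, 14], "angular": [0, 0, 0]}
    - {"fingers": -1, "xyz": [-3, 1.75, 17.5], "angular": [0, 0, 0]}
    - {"fingers": -1, "xyz": [-3, 1.75, 18.6], "angular": [0, 0, 0]}
    - {"fingers": -1, "xyz": [-3, 1.75, 18.7], "angular": [0, 0, 0]}
    - {"fingers": -1, "xyz": [-3, 1.75, 18.7], "angular": [0, 0, 0]}
    - {"fingers": 1, "xyz": [-3, 1.75, 18.7], "angular": [0, 0, 0]}
    - {"fingers": 1, "xyz": [-3, 1.75, 18.7], "angular": [0, 0, 0]}
    - {"fingers": 1, "xyz": [-3, 1.75, 18.7], "angular": [0, 0, 0]}
    - {"fingers": 1, "xyz": [-3, 1.75, 18.7], "angular": [0, 0, 0]}
    - {"fingers": 1, "xyz": [-3, 1.75, 18.7], "angular": [0, 0, 0]}

```text
clock: 25.8
position: [0.6066, 0.0361, 0.0232]
ee_rot: [-0.047, -3.141, 0.0]
force: [0.1, -0.7, 0.4]
width: 0.509
```

Emit:
jog_arm:
  moves:
    - {"fingers": 1, "xyz": [0, 0, 0], "angular": [0, 0, 0]}
    - {"fingers": 1, "xyz": [0, 0, 0], "angular": [0, 0, 0]}
    - {"fingers": 1, "xyz": [0, 0, 0], "angular": [0, 0, 0]}

```text
clock: 26.18
position: [0.6066, 0.036, 0.0231]
ee_rot: [-0.047, -3.141, 0.0]
force: [0.3, -0.1, 1.5]
width: 0.5
```

```bash
python3 -c "
from h import *
z=np.load('c5.npz'); C=[z[k] for k in z.files]
print('pad corners w5',[onz(C,p,.04).round(4) for p in((403,155),(455,155),(399,207),(453,207))])
to(.504,.2765,.18,88.3); to(.504,.2765,.062,88.3)"
```

```text
pad corners w5 [array([0.4728, 0.2456, 0.04  ]), array([0.474 , 0.3072, 0.04  ]), array([0.5349, 0.2475, 0.04  ]), array([0.5372, 0.3147, 0.04  ])]
xyz [ 10.98  23.73 -15.69] ang [-0. -0. -0.]
xyz [10.98 23.73 -3.89] ang [-0. -0. -0.]
```

Emit:
jog_arm:
  moves:
    - {"fingers": 1, "xyz": [0, 0, -3], "angular": [0, 0, 0]}
    - {"fingers": 1, "xyz": [0, 0, -8], "angular": [0, 0, 0]}
    - {"fingers": 1, "xyz": [0, 0, -13], "angular": [0, 0, 0]}
    - {"fingers": 1, "xyz": [2, 4, -15.7], "angular": [0, 0, 0]}
    - {"fingers": 1, "xyz": [4.5, 9.5, -15.7], "angular": [0, 0, 0]}
    - {"fingers": 1, "xyz": [7, 15, -15.7], "angular": [0, 0, 0]}
    - {"fingers": 1, "xyz": [9.5, 20.5, -15.7], "angular": [0, 0, 0]}
    - {"fingers": 1, "xyz": [10.85, 23.8, -15.7], "angular": [0, 0, 0]}
    - {"fingers": 1, "xyz": [10.85, 23.8, -15.7], "angular": [0, 0, 0]}
    - {"fingers": 1, "xyz": [10.85, 23.8, -12], "angular": [0, 0, 0]}
    - {"fingers": 1, "xyz": [10.85, 23.8, -8], "angular": [0, 0, 0]}
    - {"fingers": 1, "xyz": [10.85, 23.8, -5.5], "angular": [0, 0, 0]}

```text
clock: 27.68
position: [0.5054, 0.2753, 0.076]
ee_rot: [-0.049, -3.14, 0.003]
force: [0.7, -0.3, -0.9]
width: 0.494
```

Emit:
jog_arm:
  moves:
    - {"fingers": 1, "xyz": [0, 0, 0], "angular": [0, 0, 0]}
    - {"fingers": 1, "xyz": [0, 0, 0], "angular": [0, 0, 0]}

```text
clock: 27.92
position: [0.5059, 0.2772, 0.0791]
ee_rot: [0.048, 3.14, 0.001]
force: [0.5, -0.5, -0.0]
width: 0.497
```

```bash
python3 -c "
from h import *
to(.5055,.277,.063,88.3)"
```

```text
xyz [ 0.05 -0.03  1.61] ang [ 0.001  0.001 -0.001]
```

Emit:
jog_arm:
  moves:
    - {"fingers": 1, "xyz": [0, 0, 0.8], "angular": [0, 0, 0]}
    - {"fingers": 1, "xyz": [0, 0, 1.3], "angular": [0, 0, 0]}
    - {"fingers": 1, "xyz": [0, 0, 1.55], "angular": [0, 0, 0]}
    - {"fingers": 1, "xyz": [0, 0, 1.55], "angular": [0, 0, 0]}
    - {"fingers": 1, "xyz": [0, 0, 1.55], "angular": [0, 0, 0]}

```text
clock: 28.55
position: [0.5053, 0.2771, 0.0631]
ee_rot: [0.047, 3.141, -0.001]
force: [-1.4, -2.0, 5.7]
width: 0.496
```

Emit:
jog_arm:
  moves:
    - {"fingers": -1, "xyz": [0, 0, 0], "angular": [0, 0, 0]}
    - {"fingers": -1, "xyz": [0, 0, 0], "angular": [0, 0, 0]}
    - {"fingers": -1, "xyz": [0, 0, 0], "angular": [0, 0, 0]}
    - {"fingers": -1, "xyz": [0, 0, 0], "angular": [0, 0, 0]}
    - {"fingers": -1, "xyz": [0, 0, 0], "angular": [0, 0, 0]}
    - {"fingers": -1, "xyz": [0, 0, -4], "angular": [0, 0, 0]}
    - {"fingers": -1, "xyz": [0, 0, -9], "angular": [0, 0, 0]}
    - {"fingers": -1, "xyz": [2, 0, -14], "angular": [0, 0, 0]}
    - {"fingers": -1, "xyz": [4, 0, -18], "angular": [0, 0, 0]}
    - {"fingers": -1, "xyz": [4, 0, -18], "angular": [0, 0, 0]}
    - {"fingers": -1, "xyz": [4, 0, -18], "angular": [0, 0, 0]}

```text
clock: 29.92
position: [0.4656, 0.2779, 0.2422]
ee_rot: [0.048, 3.141, -0.001]
force: [-0.1, -0.9, -0.9]
width: 1.003
```

Run:
```python
from h import *
s,w=snap('wrist','w7.png'); C=cam('wrist',s); print(s['position'])
print('pred tin top',proj(C,[.504,.2765,.072]),'r edge',proj(C,[.504,.2995,.072]))
to(.4746,-.3536,.18,9.5); to(.4588,-.2486,.17,9.5)
```

```text
[0.46560816 0.2778752  0.24215638]
pred tin top [[254.24070904 210.43356354]] r edge [[276.3253645  209.82520878]]
xyz [ -2.84 -63.06   6.23] ang [-0.002  0.     1.374]
xyz [ -0.94 -52.61   7.22] ang [-0.002  0.     1.374]
```

View pics/w7.png

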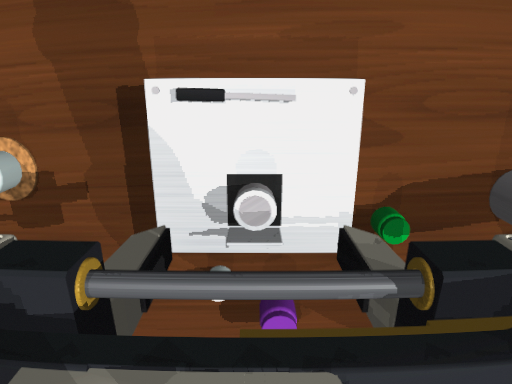

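The tin stands on the pad, lid at (255,207) against (254,210) predicted, so about 2 mm off centre. Next I bring the clamp back.

Emit:
jog_arm:
  moves:
    - {"fingers": -1, "xyz": [-2.85, -63, 6.2], "angular": [0, 0, 1.374]}
    - {"fingers": -1, "xyz": [-2.85, -63, 6.2], "angular": [0, 0, 1.374]}
    - {"fingers": -1, "xyz": [-2.85, -63, 6.2], "angular": [0, 0, 1.374]}
    - {"fingers": -1, "xyz": [-2.85, -63, 6.2], "angular": [0, 0, 1.374]}
    - {"fingers": -1, "xyz": [-2.85, -63, 6.2], "angular": [0, 0, 1.374]}
    - {"fingers": -1, "xyz": [-2.85, -63, 6.2], "angular": [0, 0, 1.374]}
    - {"fingers": -1, "xyz": [-2.85, -63, 6.2], "angular": [0, 0, 1.374]}
    - {"fingers": -1, "xyz": [-2.85, -63, 6.2], "angular": [0, 0, 1.374]}
    - {"fingers": -1, "xyz": [-2.85, -63, 6.2], "angular": [0, 0, 1.374]}
    - {"fingers": -1, "xyz": [-2.85, -63, 6.2], "angular": [0, 0, 1.374]}
    - {"fingers": -1, "xyz": [-2.85, -63, 6.2], "angular": [0, 0, 1.374]}
    - {"fingers": -1, "xyz": [-2.85, -63, 6.2], "angular": [0, 0, 1.374]}

```text
clock: 31.48
position: [0.4743, -0.3521, 0.1791]
ee_rot: [-2.028, -2.395, -0.0]
force: [1.0, 1.1, -0.6]
width: 1.002
```

Emit:
jog_arm:
  moves:
    - {"fingers": -1, "xyz": [0, 0, 0], "angular": [0, 0, 0]}
    - {"fingers": -1, "xyz": [0, 0, 0], "angular": [0, 0, 0]}

```text
clock: 31.72
position: [0.4755, -0.3505, 0.1809]
ee_rot: [-2.026, -2.401, -0.0]
force: [0.6, -0.1, 0.5]
width: 1.001
```

```bash
python3 -c "
from h import *
to(.4746,-.3536,.070,9.5)"
```

```text
xyz [-0.3  -0.14 11.09] ang [ 0.    -0.     0.004]
```

Emit:
jog_arm:
  grip_force: 20
  moves:
    - {"fingers": -1, "xyz": [-0.2, -0.1, 4], "angular": [0, 0, 0]}
    - {"fingers": -1, "xyz": [-0.2, -0.1, 8], "angular": [0, 0, 0]}
    - {"fingers": -1, "xyz": [-0.2, -0.1, 10.5], "angular": [0, 0, 0]}
    - {"fingers": -1, "xyz": [-0.2, -0.1, 11], "angular": [0, 0, 0]}
    - {"fingers": -1, "xyz": [-0.2, -0.1, 11], "angular": [0, 0, 0]}
    - {"fingers": 1, "xyz": [-0.2, -0.1, 11], "angular": [0, 0, 0]}
    - {"fingers": 1, "xyz": [-0.2, -0.1, 11], "angular": [0, 0, 0]}
    - {"fingers": 1, "xyz": [-0.2, -0.1, 11], "angular": [0, 0, 0]}
    - {"fingers": 1, "xyz": [-0.2, -0.1, 11], "angular": [0, 0, 0]}
    - {"fingers": 1, "xyz": [-0.2, -0.1, 11], "angular": [0, 0, 0]}
    - {"fingers": 1, "xyz": [-0.2, -0.1, 11], "angular": [0, 0, 0]}
    - {"fingers": 1, "xyz": [-0.2, -0.1, 11], "angular": [0, 0, 0]}

```text
clock: 33.22
position: [0.4743, -0.3542, 0.0707]
ee_rot: [-2.029, -2.399, -0.0]
force: [0.2, -0.2, 1.4]
width: 0.39
```

```bash
python3 -c "
from h import *
s=arm.observe(); print(s['position'],s['width'])
to(.4774,.2225,.18,-1.7)"
```

```text
[ 0.47434475 -0.35424608  0.07065424] 0.3897587446557202
xyz [ 56.82   9.88 -10.93] ang [-0.    -0.     0.197]
```

Emit:
jog_arm:
  moves:
    - {"fingers": 1, "xyz": [0, 0, -3], "angular": [0, 0, 0]}
    - {"fingers": 1, "xyz": [0, 0, -7], "angular": [0, 0, 0]}
    - {"fingers": 1, "xyz": [0, 0, -11], "angular": [0, 0, 0]}
    - {"fingers": 1, "xyz": [5, 0.9, -11], "angular": [0, 0, 0]}
    - {"fingers": 1, "xyz": [11, 2, -11], "angular": [0, 0, 0.05]}
    - {"fingers": 1, "xyz": [17, 3, -11], "angular": [0, 0, 0.1]}
    - {"fingers": 1, "xyz": [23, 4, -11], "angular": [0, 0, 0.197]}
    - {"fingers": 1, "xyz": [29, 5, -11], "angular": [0, 0, 0.197]}
    - {"fingers": 1, "xyz": [35, 6, -11], "angular": [0, 0, 0.197]}
    - {"fingers": 1, "xyz": [41, 7, -11], "angular": [0, 0, 0.197]}
    - {"fingers": 1, "xyz": [47, 8.1, -11], "angular": [0, 0, 0.197]}
    - {"fingers": 1, "xyz": [52, 9, -11], "angular": [0, 0, 0.197]}

```text
clock: 34.72
position: [0.4762, 0.1759, 0.1807]
ee_rot: [-2.253, -2.189, -0.0]
force: [0.8, -0.1, -1.6]
width: 0.391
```

Emit:
jog_arm:
  moves:
    - {"fingers": 1, "xyz": [3, 0, 0], "angular": [0, 0, 0]}
    - {"fingers": 1, "xyz": [4.6, 0, 0], "angular": [0, 0, 0]}
    - {"fingers": 1, "xyz": [4.6, 0, 0], "angular": [0, 0, 0]}
    - {"fingers": 1, "xyz": [4.6, 0, 0], "angular": [0, 0, 0]}

```text
clock: 35.22
position: [0.4783, 0.2176, 0.1804]
ee_rot: [2.256, 2.185, -0.002]
force: [0.1, 0.5, -1.2]
width: 0.387
```

```bash
python3 -c "
from h import *
s=arm.observe(); print(s['position'],s['width'])
to(.4774,.2225,.0715,-1.7)"
```

```text
[0.47828715 0.2176225  0.18036815] 0.3874983906748488
xyz [ 0.5  -0.1  10.89] ang [-0.     0.001 -0.002]
```

Emit:
jog_arm:
  moves:
    - {"fingers": 1, "xyz": [0.4, -0.1, 2], "angular": [0, 0, 0]}
    - {"fingers": 1, "xyz": [0.4, -0.1, 6], "angular": [0, 0, 0]}
    - {"fingers": 1, "xyz": [0.4, -0.1, 9], "angular": [0, 0, 0]}
    - {"fingers": 1, "xyz": [0.4, -0.1, 10.3], "angular": [0, 0, 0]}
    - {"fingers": 1, "xyz": [0.4, -0.1, 10.3], "angular": [0, 0, 0]}
    - {"fingers": 1, "xyz": [0.4, -0.1, 10.3], "angular": [0, 0, 0]}
    - {"fingers": 1, "xyz": [0.4, -0.1, 10.9], "angular": [0, 0, 0]}
    - {"fingers": 1, "xyz": [0.4, -0.1, 10.9], "angular": [0, 0, 0]}
    - {"fingers": 1, "xyz": [0.4, -0.1, 10.9], "angular": [0, 0, 0]}

```text
clock: 36.35
position: [0.4772, 0.2235, 0.0718]
ee_rot: [2.254, 2.188, 0.0]
force: [-0.5, -0.7, -2.6]
width: 0.389
```

Emit:
jog_arm:
  moves:
    - {"fingers": 1, "xyz": [0, 0, 0.15], "angular": [0, 0, 0]}
    - {"fingers": 1, "xyz": [0, 0, 0.15], "angular": [0, 0, 0]}
    - {"fingers": 1, "xyz": [0, 0, 0.15], "angular": [0, 0, 0]}

```text
clock: 36.72
position: [0.4773, 0.2236, 0.0706]
ee_rot: [2.254, 2.188, 0.001]
force: [-1.5, -1.3, 5.4]
width: 0.39
```

Emit:
jog_arm:
  moves:
    - {"fingers": -1, "xyz": [0, 0, 0], "angular": [0, 0, 0]}
    - {"fingers": -1, "xyz": [0, 0, 0], "angular": [0, 0, 0]}
    - {"fingers": -1, "xyz": [0, 0, 0], "angular": [0, 0, 0]}
    - {"fingers": -1, "xyz": [0, 0, 0], "angular": [0, 0, 0]}
    - {"fingers": -1, "xyz": [0, 0, 0], "angular": [0, 0, 0]}
    - {"fingers": -1, "xyz": [0, 0, -4], "angular": [0, 0, 0]}
    - {"fingers": -1, "xyz": [0, 0, -9], "angular": [0, 0, 0]}
    - {"fingers": -1, "xyz": [0, 0, -11], "angular": [0, 0, 0]}
    - {"fingers": -1, "xyz": [0, 0, -11], "angular": [0, 0, 0]}

```text
clock: 37.85
position: [0.478, 0.224, 0.1816]
ee_rot: [2.254, 2.187, 0.005]
force: [-0.1, 0.2, -0.5]
width: 1.001
```

```bash
python3 -c "
from h import *
to(.4590,-.2488,.17,9.5)"
```

```text
xyz [-47.32  -0.47   1.11] ang [ 0.003 -0.001 -0.196]
```

Emit:
jog_arm:
  moves:
    - {"fingers": -1, "xyz": [-47.3, -0.5, 1], "angular": [0, 0, -0.196]}
    - {"fingers": -1, "xyz": [-47.3, -0.5, 1], "angular": [0, 0, -0.196]}
    - {"fingers": -1, "xyz": [-47.3, -0.5, 1], "angular": [0, 0, -0.196]}
    - {"fingers": -1, "xyz": [-47.3, -0.5, 1], "angular": [0, 0, -0.196]}
    - {"fingers": -1, "xyz": [-47.3, -0.5, 1], "angular": [0, 0, -0.196]}
    - {"fingers": -1, "xyz": [-47.3, -0.5, 1], "angular": [0, 0, -0.196]}
    - {"fingers": -1, "xyz": [-47.3, -0.5, 1], "angular": [0, 0, -0.196]}
    - {"fingers": -1, "xyz": [-47.3, -0.5, 1], "angular": [0, 0, -0.196]}
    - {"fingers": -1, "xyz": [-47.3, -0.5, 1], "angular": [0, 0, -0.196]}
    - {"fingers": -1, "xyz": [-47.3, -0.5, 1], "angular": [0, 0, -0.196]}
    - {"fingers": -1, "xyz": [-47.3, -0.5, 1], "angular": [0, 0, -0.196]}

```text
clock: 39.22
position: [0.4581, -0.2475, 0.1699]
ee_rot: [-2.026, -2.4, -0.0]
force: [-0.4, -0.5, 0.3]
width: 1.002
```

```bash
python3 -c "
from h import *
to(.4590,-.2488,.0655,9.5)"
```

```text
xyz [-0.15  0.08 10.44] ang [-0.    -0.001  0.002]
```

Emit:
jog_arm:
  grip_force: 15
  moves:
    - {"fingers": -1, "xyz": [-0.1, 0.05, 4], "angular": [0, 0, 0]}
    - {"fingers": -1, "xyz": [-0.1, 0.05, 8], "angular": [0, 0, 0]}
    - {"fingers": -1, "xyz": [-0.1, 0.05, 10], "angular": [0, 0, 0]}
    - {"fingers": -1, "xyz": [-0.1, 0.05, 10.4], "angular": [0, 0, 0]}
    - {"fingers": -1, "xyz": [-0.1, 0.05, 10.4], "angular": [0, 0, 0]}
    - {"fingers": 1, "xyz": [-0.1, 0.05, 10.4], "angular": [0, 0, 0]}
    - {"fingers": 1, "xyz": [-0.1, 0.05, 10.4], "angular": [0, 0, 0]}
    - {"fingers": 1, "xyz": [-0.1, 0.05, 10.4], "angular": [0, 0, 0]}
    - {"fingers": 1, "xyz": [-0.1, 0.05, 10.4], "angular": [0, 0, 0]}
    - {"fingers": 1, "xyz": [-0.1, 0.05, 10.4], "angular": [0, 0, 0]}
    - {"fingers": 1, "xyz": [-0.1, 0.05, 10.4], "angular": [0, 0, 0]}
    - {"fingers": 1, "xyz": [-0.1, 0.05, 10.4], "angular": [0, 0, 0]}

```text
clock: 40.72
position: [0.4587, -0.2501, 0.0663]
ee_rot: [2.03, 2.398, 0.0]
force: [0.3, -0.1, 1.7]
width: 0.534
```

```bash
python3 -c "
from h import *
s=arm.observe(); print(s['position'],s['width'])
to(.4796,.335,.17,-1.7)"
```

```text
[ 0.45873825 -0.25009861  0.06625132] 0.5341156731733844
xyz [ 57.36  11.72 -10.38] ang [0.    0.    0.196]
```

Emit:
jog_arm:
  moves:
    - {"fingers": 1, "xyz": [0, 0, -3], "angular": [0, 0, 0]}
    - {"fingers": 1, "xyz": [0, 0, -7], "angular": [0, 0, 0]}
    - {"fingers": 1, "xyz": [0, 0, -11], "angular": [0, 0, 0]}
    - {"fingers": 1, "xyz": [5, 1, -11], "angular": [0, 0, 0]}
    - {"fingers": 1, "xyz": [11, 2.2, -11], "angular": [0, 0, 0.05]}
    - {"fingers": 1, "xyz": [17, 3.5, -11], "angular": [0, 0, 0.1]}
    - {"fingers": 1, "xyz": [23, 4.7, -11], "angular": [0, 0, 0.196]}
    - {"fingers": 1, "xyz": [29, 6, -11], "angular": [0, 0, 0.196]}
    - {"fingers": 1, "xyz": [35, 7.2, -11], "angular": [0, 0, 0.196]}
    - {"fingers": 1, "xyz": [41, 8.4, -11], "angular": [0, 0, 0.196]}
    - {"fingers": 1, "xyz": [47, 9.6, -11], "angular": [0, 0, 0.196]}
    - {"fingers": 1, "xyz": [52, 10.7, -11], "angular": [0, 0, 0.196]}

```text
clock: 42.22
position: [0.4777, 0.2828, 0.1759]
ee_rot: [-2.253, -2.189, 0.0]
force: [1.2, 0.1, -1.3]
width: 0.536
```

Emit:
jog_arm:
  moves:
    - {"fingers": 1, "xyz": [3, 0, 0], "angular": [0, 0, 0]}
    - {"fingers": 1, "xyz": [5, 0, 0], "angular": [0, 0, 0]}
    - {"fingers": 1, "xyz": [5, 0, 0], "angular": [0, 0, 0]}
    - {"fingers": 1, "xyz": [5, 0, 0], "angular": [0, 0, 0]}

```text
clock: 42.72
position: [0.4801, 0.3288, 0.1758]
ee_rot: [2.255, 2.186, -0.002]
force: [0.1, -0.6, -0.4]
width: 0.535
```

```bash
python3 -c "
from h import *
s=arm.observe(); print(s['position'],s['width'])
to(.4796,.334,.066,-1.7)"
```

```text
[0.48010031 0.32883765 0.17584002] 0.5350300911628894
xyz [ 0.53 -0.06 10.98] ang [-0.     0.002 -0.002]
```

Emit:
jog_arm:
  moves:
    - {"fingers": 1, "xyz": [0.45, 0, 2], "angular": [0, 0, 0]}
    - {"fingers": 1, "xyz": [0.45, 0, 6], "angular": [0, 0, 0]}
    - {"fingers": 1, "xyz": [0.45, 0, 9], "angular": [0, 0, 0]}
    - {"fingers": 1, "xyz": [0.45, 0, 10.3], "angular": [0, 0, 0]}
    - {"fingers": 1, "xyz": [0.45, 0, 10.3], "angular": [0, 0, 0]}
    - {"fingers": 1, "xyz": [0.45, 0, 10.3], "angular": [0, 0, 0]}
    - {"fingers": 1, "xyz": [0.45, 0, 10.9], "angular": [0, 0, 0]}
    - {"fingers": 1, "xyz": [0.45, 0, 10.9], "angular": [0, 0, 0]}
    - {"fingers": 1, "xyz": [0.45, 0, 10.9], "angular": [0, 0, 0]}

```text
clock: 43.85
position: [0.48, 0.335, 0.0674]
ee_rot: [2.255, 2.188, 0.0]
force: [-0.7, -0.4, -1.1]
width: 0.537
```

Emit:
jog_arm:
  moves:
    - {"fingers": 1, "xyz": [0, 0, 0.15], "angular": [0, 0, 0]}
    - {"fingers": 1, "xyz": [0, 0, 0.15], "angular": [0, 0, 0]}
    - {"fingers": 1, "xyz": [0, 0, 0.15], "angular": [0, 0, 0]}

```text
clock: 44.22
position: [0.4801, 0.3352, 0.0662]
ee_rot: [2.254, 2.188, 0.001]
force: [-0.8, -1.0, 6.5]
width: 0.529
```

Contact at the same height as the pick. Release, then rise to the first viewing pose for a like-for-like check.

Emit:
jog_arm:
  moves:
    - {"fingers": -1, "xyz": [0, 0, 0], "angular": [0, 0, 0]}
    - {"fingers": -1, "xyz": [0, 0, 0], "angular": [0, 0, 0]}
    - {"fingers": -1, "xyz": [0, 0, 0], "angular": [0, 0, 0]}
    - {"fingers": -1, "xyz": [0, 0, 0], "angular": [0, 0, 0]}
    - {"fingers": -1, "xyz": [0, 0, 0], "angular": [0, 0, 0]}
    - {"fingers": -1, "xyz": [0, 0, -4], "angular": [0, 0, 0]}
    - {"fingers": -1, "xyz": [0, 0, -9], "angular": [0, 0, 0]}
    - {"fingers": -1, "xyz": [-3, -0.3, -14], "angular": [0, 0, 0]}
    - {"fingers": -1, "xyz": [-6.3, -0.5, -19], "angular": [0, 0, 0]}
    - {"fingers": -1, "xyz": [-6.3, -0.5, -21.4], "angular": [0, 0, 0]}
    - {"fingers": -1, "xyz": [-6.3, -0.5, -21.4], "angular": [0, 0, 0]}
    - {"fingers": -1, "xyz": [-6.3, -0.5, -21.4], "angular": [0, 0, 0]}

```text
clock: 45.72
position: [0.4727, 0.272, 0.2789]
ee_rot: [-2.254, -2.188, 0.002]
force: [0.3, 0.1, -1.3]
width: 0.999
```

Run:
```python
from h import *
s,w=snap('wrist','w8.png'); C=cam('wrist',s); im=w[:,:,::-1].copy(); hsv=cv2.cvtColor(im,cv2.COLOR_BGR2HSV); print(s['position'])
m=cv2.inRange(hsv,(100,150,90),(125,255,255)); c=max(cv2.findContours(m,0,2)[0],key=cv2.contourArea)
print('spool',cv2.minEnclosingCircle(np.float32([onz(C,p[0].tolist(),.09)[:2] for p in c])),'was .4797 .3344')
m=cv2.inRange(hsv,(0,0,0),(179,255,95)); m2=np.zeros_like(m); m2[178:232,235:280]=m[178:232,235:280]
x,y,ww,h=cv2.boundingRect(max(cv2.findContours(m2,0,2)[0],key=cv2.contourArea)); print('clamp',x,y,ww,h,onz(C,(x+ww/2,y+h/2),.082)); z=np.load('c1.npz'); C1=[z[k] for k in z.files]; print('was',onz(C1,(258,205),.082))
print('pred tin',proj(C,[.504,.277,.072]))
_,a=snap('scene'); _,b=snap('side')
o=np.hstack([cv2.resize(a[115:275,90:400],(465,240)),cv2.resize(b[90:330,160:480],(320,240))])
cv2.imwrite('pics/f8.png',np.vstack([o,np.hstack([cv2.resize(w[40:260,110:400],(464,352)),np.zeros((352,321,3),np.uint8)])])[:,:,::-1])
```

```text
[0.47268422 0.27195392 0.27887574]
spool ((0.47984451055526733, 0.3354611396789551), 0.02455179952085018) was .4797 .3344
clamp 244 182 32 44 [0.47759237 0.23011324 0.082     ]
was [0.47642361 0.22902885 0.082     ]
pred tin [[282.62597819 160.54707511]]
```

View pics/f8.png

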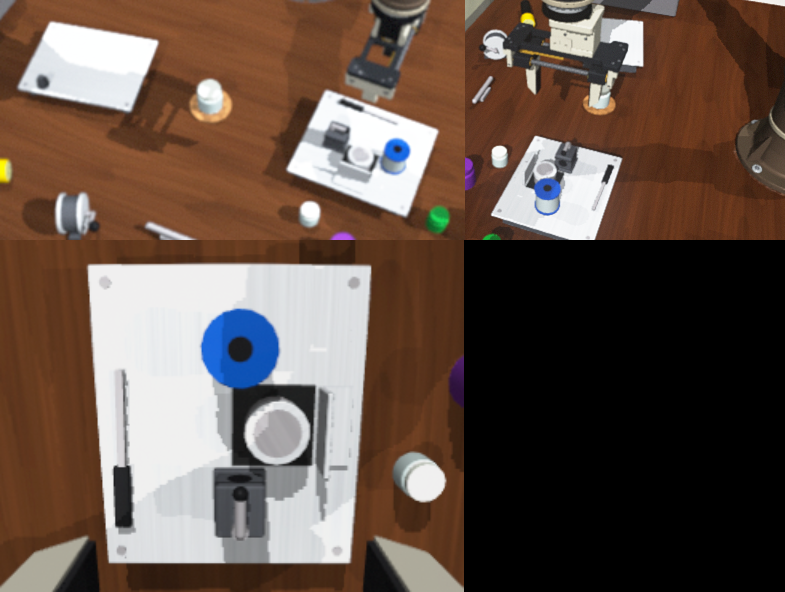

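Everything stands upright in place: spool and clamp back beside the tin on its pad, the jar on the coaster (210,97), the file and sinker not visibly moved. I'm handing it in.

```bash
python3 -c "
from cell import job
print(job.sign_off())"
```

```text
the job is handed in; nothing more can be done
None
```

I carried out every step in the order asked and handed the job in at about 46 s of the 128 s allowed. The sign-off gives no verdict, so the figures below are my own last checks.

| Thing | Last check |
|---|---|
| Spool | About 1 mm from where it started, measured from the same viewing pose as at the start |
| Clamp | About 1.6 mm from where it started, same pose |
| Jar | Upright on the coaster, about 1–2 mm off the middle (wrist view right after placing; seen still standing in the last picture) |
| Tin | Upright on the rubber pad, about 2 mm off the middle (wrist view right after placing; seen still centred in the last picture) |
| Hook file and sinker | Not visibly moved; I judged this by eye and did not measure it |

The gripper was open and about 0.2 m above the stow shelf, touching nothing. No check failed or disagreed. The firmest press I read was about 14 N, when setting the jar on the coaster.

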